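Load the pallet into the gauging gate

TASK

Pull the orange-handled lock pin up out of the blue bridge and stand it, steel end down, in the green cup. Then slide the loose aluminium pallet flat along the granite, red-striped end first, into the channel and under the bridge until you feel it press firmly against the brass stop's plate, which is hidden under there, without shoving the stop out of its setting. Leave the pallet there, straight in the channel, and the other things where they are.

Things in the scene. Friction and masses are not known exactly. Their poses are not given: they have to be found in the camera images.
- gate: Fixed gauging gate. Origin on the granite (z = 0) on the channel's centre line; its y axis points along the channel, the way the pallet goes in. Two steel rails, inner faces at x = -54 and +54 mm, 12 mm thick, 36 mm high, from y = -70 to +125 mm, joined by a blue bridge from y = -20 to +70 mm. Open above before and behind the bridge.
- gate_mouth (a point): Centre of the channel's funnel mouth on the granite, 115 mm before the gate's origin; axes as the gate's. From y = -70 mm (gate frame) the rails flare outward at about 35 degrees to this mouth, about 160 mm wide inside and 185 mm outside, 36 mm high.
- bridge_hole (a point): Centre of the lock pin's hole (17 mm) on top of the bridge, 52 mm above the granite, straight above the gate's origin. The bridge's underside is 36 mm above the granite; it reaches 66 mm to either side, 20 mm before (-y) and 70 mm behind (+y) this point.
- pin: Lock pin, 120 mm long, 0.1 kg, hanging upright in the bridge's hole and barring the channel. Origin at the centre of its lower (foot) end, z axis along it to the handle. Steel shaft 14 mm in diameter from 0 to 46 mm, steel collar 28 mm in diameter from 46 to 52 mm (rests on the bridge top at the start), orange cylindrical handle 20 mm in diameter from 52 to 120 mm.
- cup: Loose heavy green cup (0.5 kg), open at the top: outer rim radius 37 mm, height 75 mm, wall 4 mm, floor about 5 mm thick. Origin at the centre of its underside.
- pallet: Loose flat aluminium pallet, 100 mm (x) by 130 mm (y) by 26 mm (z), about 0.5 kg; too wide to grasp, meant to be pushed. Origin at the centre of its underside; its +y end (65 mm from the origin) carries a red stripe on top and goes in first.
- pallet_front_left (a point): Point on the pallet's front (+y) face, 40 mm to the -x side of its middle, 13 mm above its underside.
- pallet_front_right (a point): Point on the pallet's front (+y) face, 40 mm to the +x side of its middle, 13 mm above its underside.
- stop: Brass stop block behind the bridge, 104 mm wide, 30 mm high, its front face set 80 to 88 mm from the gate's origin; origin on the granite below that face, axes as the gate's. A spindle carries an 80 mm wide brass pressure plate ahead of it, out of sight under the bridge, 20 to 46 mm before that face; where the pallet meets it must be felt. Held by friction only: slips at about 12 N.
- toolholder: Bystander: dark steel tool holder standing in a grey foot, 72 mm in diameter, 132 mm high. Origin at the centre of its underside.
- gauge_block: Bystander: steel block 50 x 75 x 25 mm lying on the granite. Origin at the centre of its underside.
- parts_bin: Bystander: black open bin 120 x 90 x 50 mm with some rods in it. Origin at the centre of its underside.
Things that resemble listed ones, but are neither listed nor needed, are in the scene too. Of the things that look like the pallet, the largest one is meant.

How it is judged:
On the way, in this order (a step that is already met when the one before it is completed fails the run):
1. the lock pin stands in the green cup, steel end down (horizontal distance between pin and cup below 0.034 m and height (world z) of pin below 0.03 m and angle between pin's own z axis and vertical below 0.8 rad), for 0.2 s.
2. the pallet is pressed against the brass stop's plate with more than 3 N (contact force between pallet and stop above 3 N), for 0.05 s.
At the end, for the whole second after the job is handed in: The pallet lies flat and straight (within 0.05 rad) in the channel under the bridge, red-striped end inward, both front points 15 to 50 mm before the stop block's face (the range of its plate), at rest; the lock pin stands or leans at rest in the upright green cup, steel end down on its floor (all of step 1 and y of pallet_front_left in the frame of stop between -0.05 and -0.015 m and y of pallet_front_right in the frame of stop between -0.05 and -0.015 m and angle between the y axis of pallet and the y axis of gate, either way round below 0.05 rad and x of pallet in the frame of gate between -0.01 and 0.01 m and height (world z) of pallet below 0.004 m and angle between pallet's own z axis and vertical below 0.04 rad and linear speed of pallet below 0.01 m/s and linear speed of pin below 0.02 m/s and angle between cup's own z axis and vertical below 0.1 rad); the robot touches nothing.
It fails at once if the brass stop is shoved more than 2.5 mm (distance of stop from where it was at the start of the episode above 0.0025 m).
It fails at once if the pallet is lifted or tipped off the granite (height (world z) of pallet above 0.02 m or angle between pallet's own z axis and vertical above 0.3 rad).
It fails at once if the tool holder, the gauge block or the parts bin is moved by more than 20 mm, or the tool holder is tipped over (distance of any of toolholder, gauge_block, parts_bin from where it was at the start of the episode above 0.02 m or angle between toolholder's own z axis and vertical above 0.3 rad).
It also fails if it takes over 72 s, if anything falls off the work surface, if the arm or the gripper's body presses on something with over 40 N, if the wrist force passes 120 N, or if a joint passes its speed limit or range.

ROBOT

A 6-joint arm with a two-finger parallel gripper is mounted at the origin on the work surface. World frame = base frame: x ahead of the robot, y to its left, z up, the work surface at z = 0. Lengths are in m, angles in rad, forces in N, time in s.
With the tool pointing down it reaches from about 0.225 to 0.875 m from the base axis. Payload 3.4 kg.
Tool frame: the origin (TCP) lies on the centre line of the jaws, within the pads' length; the fingertips stand 11 mm ahead of it and the grasp point (between the pads) lies 8 mm behind it; z points along the fingers, y is the line along which they close (so a half turn about z gives the same grasp; the last joint's range is limited). The gripper opens to 85 mm and grips with 20 to 120 N. Pads are 22 mm wide; open, the fingers measure 114 mm over their backs; the gripper's body (76 mm by 85 mm) begins 54 mm behind the grasp point. The pads swing forward as they close: fully open they stand 13 mm farther back than shut.
Start: joints at [1.079, 0.276, 1.505, -0, 1.361, -0.121], TCP at [0.208, 0.536, 0.216] pointing down, gripper open.
Joint ranges: [-2.89, 2.89], [-0.75, 2.08], [0.22, 2.7], [-1.18, 4.32], [0.11, 2.71], [-2.7, 2.7]. Speed limits (rad/s): [2.57, 2.57, 3.14, 3.14, 3.14, 3.14].

INTERFACE

Orientations are given as a unit quaternion [w, x, y, z].
In Python, from rig import manip, eyes, job gives the robot as it stands.
- The arm moves only by the tool drive_tool, never from a script. Its argument "rows" is a list of rows, each a list of 3 entries, a list of its own where there are three numbers: the turn, a rotation vector about the world's x, y, z in rad, then the shift along the world's x, y, z in cm, then the finger opening in cm, from 0 to 8.54. A call has 1 to 8 rows; each row shifts and turns the commanded pose from where the row before left it; what a row does not reach is not made up. A row lasts 1/8 s, in which the tool goes at most 62.5 mm and 10.7 degrees, less where a joint would pass 70% of its speed; a pose out of reach is approached as far as the arm can. A call is refused whole if a number of a shift passes 6.25 or a number of a turn 0.188, either way. A call with a gripper value outside its range is refused whole. The fingers move at their own pace and stop on an object; "force" is the grip in N (left out, the last holds). Time passes only in rows, so rows that do not move let the fingers close. It gives the time, the measured TCP pose, the force, the opening and the grip force at its end, in the units of the state.
- manip.get_state(): the state, without advancing time (a new reading comes with each control period).
- eyes.get_image(name): name is "scene" or "side" or "wrist"; returns the picture (480x640x3 uint8, red, green, blue); there is no depth.
- eyes.get_calibration(name): a dict with "camera_matrix" (3x3 intrinsics, pixels), "k1" (the pictures are not rectified: a ray, as slopes to the right and down, at radius r is drawn at 1 + k1 r^2 times it, then the intrinsics apply), "view" (4x4, takes a point from world to camera coordinates). Camera axes: x right, y up, looking along -z (the intrinsics and any distortion apply to the point x, -y, -z); pixel columns grow to the right and rows downward; lengths in m; the calibration is good to about 2 mm. A picture is of the moment at which its call begins: read the wrist's pose just before it. get_calibration takes no time and is no camera call; for the wrist camera it gives the pose at the moment of the call.
- job.sign_off(): hands the job in; it is judged then, once.
The state is a dict: "clock": time; "qpos": joint angles; "qd": joint speeds; "effort": joint torques, N m; "position": TCP position; "ee_rot": TCP orientation; "contact_force": force on the tool from outside, world axes, zero at the start; "moment": the same for the moment, N m; "width": finger opening in m; "gripper_force": force on a finger pad.
Only numpy, scipy, OpenCV 4.12 (cv2) and the standard library are available. Lean on these libraries where they do the work, as an engineer would, in place of code of your own. Each camera call takes 0.05 s, during which the arm holds its last target. There are 200 camera calls.

## Working session

There is one attempt and no reset: what is moved stays moved. The work goes in short steps, Python scripts to look and compute and a tool call to move; the robot and the scene stay as the last step left them, time stands still between calls to the robot, and variables do not carry over. Pictures are saved under pics/ and viewed, at most 10 in all, crops included, and the job is handed in when it is done.

Besides the shell and the picture viewer there is one more tool, called as name(argument=value, ...) on one line, values as JSON. drive_tool: Moves the arm, as the interface text tells. Its arguments: {"type":"object","properties":{"rows":{"type":"array"},"force":{"type":"number"}},"required":["rows"]}

```bash
ls; mkdir -p pics; cat > h.py <<'E'
import numpy as np, cv2
from rig import manip, eyes, job
def grab(n,f=None):
    c=eyes.get_calibration(n); im=eyes.get_image(n)
    if f: cv2.imwrite('pics/'+f,im[:,:,::-1])
    return im,c
def ray(c,uv):
    K=np.array(c['camera_matrix']);V=np.array(c['view'])
    d=np.linalg.solve(K,[uv[0],uv[1],1.])[:2]; s=d.copy()
    for _ in range(20): s=d/(1+c['k1']*(s@s))
    R=V[:3,:3]; return -R.T@V[:3,3], R.T@np.array([s[0],-s[1],-1.])
def onz(c,uv,z):
    o,d=ray(c,uv); return o+d*(z-o[2])/d[2]
def tri(c1,u1,c2,u2):
    o,d=ray(c1,u1);p,e=ray(c2,u2)
    t=np.linalg.lstsq(np.c_[d,-e],p-o,rcond=None)[0]
    a=o+d*t[0];b=p+e*t[1]; return (a+b)/2,np.linalg.norm(a-b)
def proj(c,P):
    V=np.array(c['view']);q=V[:3,:3]@P+V[:3,3];s=np.array([q[0],-q[1]])/-q[2]
    s=s*(1+c['k1']*(s@s));return (np.array(c['camera_matrix'])@[s[0],s[1],1])[:2]
E
python3 - <<'E'
from h import *
import pickle
D={}
for n in('scene','side','wrist'):
    D[n]=grab(n,n+'0.png'); c=D[n][1]; print(n,np.round(ray(c,(320,240))[0],3),np.round(ray(c,(320,240))[1],2))
pickle.dump(D,open('d0.pkl','wb'));s=manip.get_state();print(s)
E
```

```text
pics
scene [1.408 0.379 0.712] [-0.75 -0.35 -0.56]
side [ 0.299 -0.841  0.754] [ 0.28  0.73 -0.63]
wrist [0.145 0.56  0.374] [ 0.24 -0.1  -0.97]
{'clock': 0.15, 'qpos': array([ 1.07901210e+00,  2.76472840e-01,  1.50583023e+00, -6.23517332e-05,
        1.36070154e+00, -1.20978358e-01]), 'qd': array([ 2.21741303e-03, -7.66033701e-04, -5.10103327e-03, -1.60195457e-04,
       -5.77686795e-05,  1.16063716e-03]), 'effort': array([ 3.42883141e-04, -4.17140687e+01, -2.46032971e+01, -4.08970873e-04,
        7.66967540e-03, -1.87617836e-06]), 'position': array([0.20818035, 0.53554932, 0.21503008]), 'ee_rot': array([-1.83864176e-04,  1.84336121e-01,  9.82863009e-01, -6.82296025e-04]), 'contact_force': array([ 0.51193468, -0.07835486, -0.24207084]), 'moment': array([0.07657296, 0.06966857, 0.05409527]), 'gripper_force': 0.0, 'width': 0.085533886896555}
```

View pics/scene0.png

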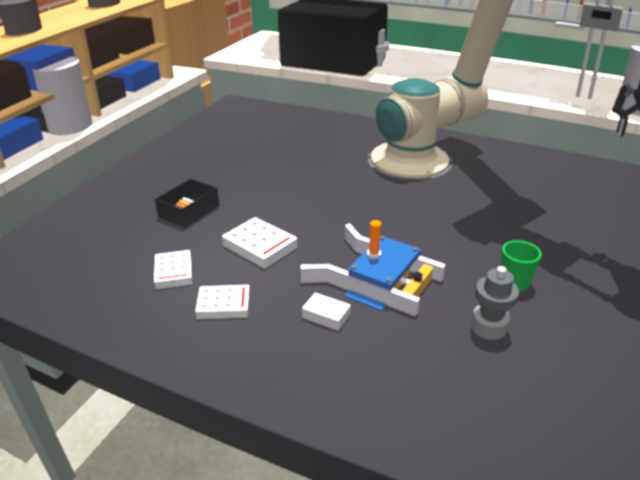

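View pics/side0.png

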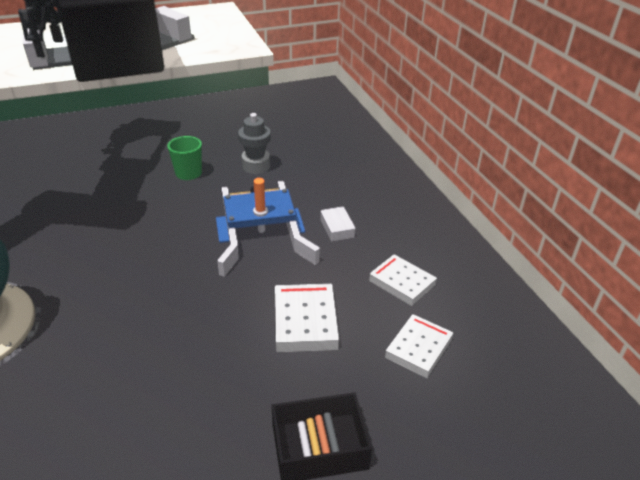

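Scene view: the orange pin is at (375,238), the green cup at (520,265), and the bridge at (387,260) with the brass stop behind it at (415,280). The pallet candidates are (260,241), which is the largest, (173,268) and (223,301). The only other orange thing is a rod in the bin at (185,203). In the side view they are: pin (260,195), cup (186,157), pallet (306,317), small ones (403,279) and (419,345). I choose the pin, the cup and the largest plate.

```bash
cat > m.py <<'E'
from h import *
import pickle
D=pickle.load(open('d0.pkl','rb'))
def blob(im,lo,hi,near=None):
    m=cv2.inRange(cv2.cvtColor(im,cv2.COLOR_RGB2HSV),lo,hi)
    cs=cv2.findContours(m,cv2.RETR_EXTERNAL,cv2.CHAIN_APPROX_NONE)[0]
    if near is not None: return min((c for c in cs if len(c)>15),key=lambda c:np.linalg.norm(c.reshape(-1,2).mean(0)-near))
    return max(cs,key=cv2.contourArea)
a,b=D['scene'],D['side']
R={}
for n,near,neg in(('scene',(375,238),(520,265)),('side',(260,195),(186,157))):
    im,c=D[n]
    p=blob(im,(3,150,80),(20,255,255),near).reshape(-1,2)
    g=blob(im,(50,100,30),(75,255,255),neg).reshape(-1,2)
    pt=np.array([p[:,0][p[:,1]<p[:,1].min()+4].mean(),p[:,1].min()+2.])
    pb=np.array([p[:,0][p[:,1]>p[:,1].max()-4].mean(),p[:,1].max()-1.])
    # rim: leftmost/rightmost points of the rim ellipse
    L=g[g[:,0]<=g[:,0].min()+1].mean(0);Rr=g[g[:,0]>=g[:,0].max()-1].mean(0)
    R[n]=(pt,pb,(L+Rr)/2); print(n,pt,pb,L,Rr,g.min(0),g.max(0))
for i,k in enumerate(('pintop','handlebottom','cuprim')):
    P,e=tri(a[1],R['scene'][i],b[1],R['side'][i]);print(k,P.round(4),round(e,4))
# pallet: white contours -> minimal quad of hull
for n,near in(('scene',(260,241)),('side',(306,317))):
    im,c=D[n]
    r=blob(im,(0,100,120),(8,255,255),(275,245) if n=='scene' else (304,290)).reshape(-1,2).astype(np.float32)
    print(n,'stripe',[onz(c,q,.026).round(4)[:2] for q in cv2.boxPoints(cv2.minAreaRect(r))])
    w=blob(im,(0,0,110),(180,70,255),near)
    q=cv2.approxPolyDP(cv2.convexHull(w),4,True).reshape(-1,2)
    for u in q: print(n,u,onz(c,u,.026).round(4)[:2],onz(c,u,0).round(4)[:2])
    bl=blob(im,(100,120,60),(125,255,255),(387,260) if n=='scene' else (258,207))
    q=cv2.approxPolyDP(cv2.convexHull(bl),3,True).reshape(-1,2)
    for u in q: print(n,'blue',u,onz(c,u,.052).round(4)[:2])
E
python3 m.py
```

```text
scene [375. 222.] [373.6 252. ] [502.13636364 254.45454545] [540.63636364 254.        ] [502 239] [541 290]
side [258.5 180. ] [260. 209.] [167.85714286 146.        ] [200.22857143 157.        ] [167 136] [201 179]
pintop [0.5328 0.0863 0.1274] 0.0021
handlebottom [0.5334 0.0874 0.0591] 0.0033
cuprim [0.4316 0.353  0.061 ] 0.005
scene stripe [array([ 0.5846, -0.1337]), array([ 0.5153, -0.1139]), array([ 0.5179, -0.1113]), array([ 0.5869, -0.1311])]
scene [221 234] [ 0.5629 -0.2518] [ 0.5309 -0.2757]
scene [257 216] [ 0.467  -0.2169] [ 0.4313 -0.2395]
scene [296 235] [ 0.5002 -0.1014] [ 0.4657 -0.1196]
scene [297 247] [ 0.5395 -0.0793] [ 0.5065 -0.0967]
scene [264 268] [ 0.6312 -0.1065] [ 0.6017 -0.1249]
scene [222 245] [ 0.5976 -0.2269] [ 0.5668 -0.2499]
scene blue [420 249] [0.4788 0.1644]
scene blue [389 288] [0.6203 0.1484]
scene blue [351 275] [0.6128 0.071 ]
scene blue [348 268] [0.5951 0.0577]
scene blue [386 237] [0.466  0.0885]
side stripe [array([ 0.5161, -0.1039]), array([ 0.587 , -0.1282]), array([ 0.5853, -0.1329]), array([ 0.5146, -0.1087])]
side [331 283] [ 0.6015 -0.1197] [ 0.6123 -0.0939]
side [337 349] [ 0.556 -0.264] [ 0.5652 -0.2434]
side [277 351] [ 0.466  -0.2373] [ 0.4719 -0.2157]
side [274 286] [ 0.5043 -0.0945] [ 0.5117 -0.0678]
side blue [304 230] [0.5951 0.0076]
side blue [220 241] [0.4382 0.0264]
side blue [216 218] [0.4468 0.0979]
side blue [224 198] [0.4768 0.1586]
side blue [287 190] [0.6057 0.1451]
```

```bash
python3 - <<'E'
import cv2,numpy as np
a=cv2.imread('pics/scene0.png')[190:330,210:450];b=cv2.imread('pics/side0.png')[170:360,200:350]
a=cv2.resize(a,None,fx=1.65,fy=1.65*1,interpolation=2);a=cv2.resize(a,(440,257));b=cv2.resize(b,(340,430))
o=np.zeros((430,780,3),np.uint8);o[:257,:440]=a;o[:,440:]=b;cv2.imwrite('pics/crop0.png',o)
E
```

```text
(no output)
```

View pics/crop0.png

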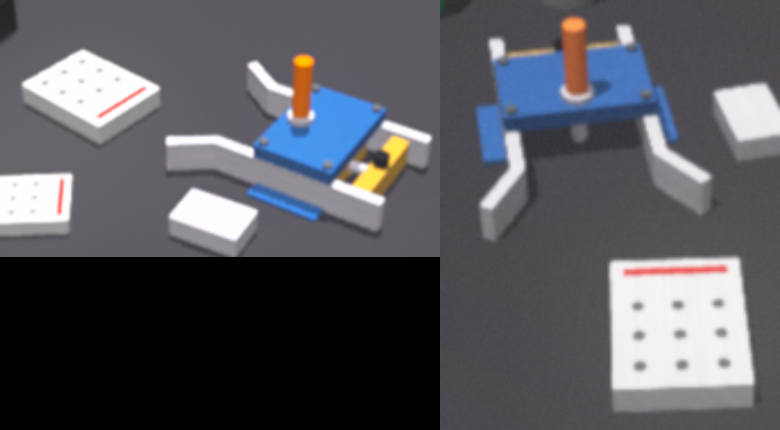

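The crop confirms the orange-handled pin in the bridge and the largest plate with its red stripe facing the gate. There is a blue flange beside the right rail. I'll move above the pin and take a close look.

drive_tool(rows=[[[0, 0, 0], [3.25, -4.5, 0.5], 6], [[0, 0, 0], [3.25, -4.5, 0.5], 6], [[0, 0, 0], [3.25, -4.5, 0.5], 6], [[0, 0, 0], [3.25, -4.5, 0.5], 6], [[0, 0, 0], [3.25, -4.5, 0.5], 6], [[0, 0, 0], [3.25, -4.5, 0.5], 6], [[0, 0, 0], [3.25, -4.5, 0], 6], [[0, 0, 0], [3.25, -4.5, 0], 6]])

```text
clock: 1.15
position: [0.4691, 0.1744, 0.2457]
ee_rot: [0.0, 0.184, 0.983, 0.0]
contact_force: [-0.4, 0.5, -0.6]
width: 0.0597
gripper_force: 0.0
```

drive_tool(rows=[[[0, 0, 0], [3.25, -4.5, 0], 6], [[0, 0, 0], [3.2, -4.4, 0], 6], [[0, 0, 0], [0, 0, 0], 6], [[0, 0, 0], [0, 0, 0], 6]])

```text
clock: 1.65
position: [0.5323, 0.0872, 0.2453]
ee_rot: [-0.001, 0.185, 0.983, 0.0]
contact_force: [0.3, 0.1, -0.1]
width: 0.0599
gripper_force: 0.0
```

```bash
python3 - <<'E'
from h import *
import pickle
im,c=grab('wrist','w1.png');pickle.dump((im,c),open('w1.pkl','wb'))
D=pickle.load(open('d0.pkl','rb'))
s=manip.get_state();print(s['position'],s['ee_rot'],s['qpos'])
print('predicted pin top',proj(c,np.array([.533,.087,.126])))
print('toolholder base',onz(D['scene'][1],(491,322),0),onz(D['side'][1],(256,160),0))
E
```

```text
[0.53201805 0.0876852  0.24544968] [-6.82624607e-04  1.84104856e-01  9.82906343e-01  2.37220245e-04] [ 3.37394188e-02  2.06802737e-01  1.52600335e+00  7.69516158e-04
  1.41001626e+00 -1.16685832e+00]
predicted pin top [323.45697726 230.70771863]
toolholder base [0.57575865 0.33338562 0.        ] [0.59751017 0.36119585 0.        ]
```

View pics/w1.png

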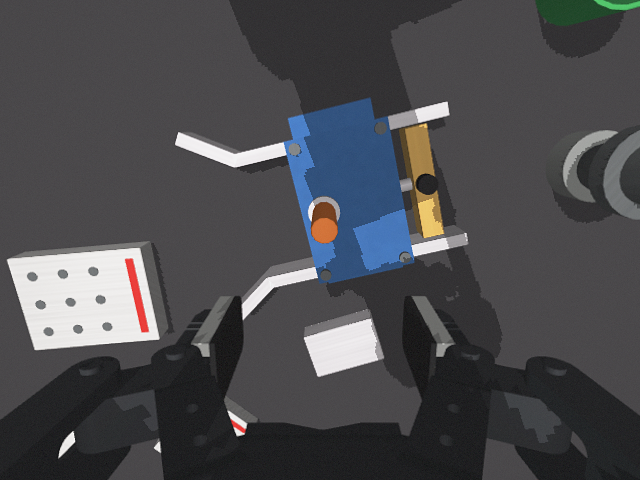

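The wrist view shows the pin top at (324,231), as predicted. The bridge bolts are at (295,149), (380,128), (405,257) and (325,274). The brass stop front edge runs (404,128)–(423,238), and the pallet top corners are (8,259), (140,247), (159,338) and (35,350).

```bash
python3 - <<'E'
from h import *
import pickle
im,c=pickle.load(open('w1.pkl','rb'))
f=lambda z,*p:[onz(c,q,z)[:2].round(4) for q in p]
b=f(.052,(295,149),(380,128),(405,257),(325,274));print('bolts',b)
ang=lambda v:np.degrees(np.arctan2(v[1],v[0])).round(2)
print('y dir',ang(b[1]-b[0]),ang(b[2]-b[3]),'x dir',ang(b[3]-b[0]),ang(b[2]-b[1]))
s=f(.03,(404,128),(423,238));print('stop',s,'xdir',ang(s[1]-s[0]))
# pallet via min area rect of top: white mask in the pallet area
p=f(.026,(8,259),(140,247),(159,338),(35,350));print('pallet',p,np.mean(p,0),ang(p[1]-p[0]),ang(p[2]-p[3]),'x',ang(p[2]-p[1]),ang(p[3]-p[0]))
r=f(.026,(129,259),(145,332));print('stripe',r,ang(r[1]-r[0]))
t=f(.126,(324,231));print('pintop',t)
g=f(.036,(236,161),(270,277));print('rail bends(top,mid)',g, np.mean(g,0))
m=f(.036,(178,138),(246,316));print('mouth ends',m)
R=f(.036,(392,128),(448,112),(412,244),(466,236));print('rails back',R,ang(R[1]-R[0]),ang(R[3]-R[2]))
E
```

```text
bolts [array([0.4741, 0.0839]), array([0.4841, 0.1571]), array([0.6002, 0.1415]), array([0.5891, 0.067 ])]
y dir 82.22 81.53 x dir -8.36 -7.65
stop [array([0.4928, 0.18  ]), array([0.5963, 0.1655])] xdir -7.98
pallet [array([ 0.4715, -0.2183]), array([ 0.5065, -0.0944]), array([ 0.6012, -0.1225]), array([ 0.5666, -0.2471])] [ 0.53645  -0.170575] 74.23 74.48 x -16.53 -16.85
stripe [array([ 0.5135, -0.1102]), array([ 0.5898, -0.1328])] -16.5
pintop [array([0.5333, 0.0873])]
rail bends(top,mid) [array([0.465 , 0.0292]), array([0.578 , 0.0139])] [0.5215  0.02155]
mouth ends [array([ 0.4285, -0.0103]), array([ 0.6075, -0.0247])]
rails back [array([0.4886, 0.1691]), array([0.4937, 0.2185]), array([0.5961, 0.1531]), array([0.607 , 0.2029])] 84.11 77.65
```

drive_tool(rows=[[[0, 0, 0], [0.1, 0, -4], 6], [[0, 0, 0], [0, 0, -4], 6], [[0, 0, 0], [0, 0, -4], 6], [[0, 0, 0], [0, 0, -2.9], 6], [[0, 0, 0], [0, 0, 0], 0], [[0, 0, 0], [0, 0, 0], 0], [[0, 0, 0], [0, 0, 0], 0], [[0, 0, 0], [0, 0, 0], 0]], force=40)

```text
clock: 2.7
position: [0.5351, 0.0872, 0.0984]
ee_rot: [0.002, 0.184, 0.983, 0.001]
contact_force: [-0.9, 1.0, 5.6]
width: 0.0178
gripper_force: 39.5
```

drive_tool(rows=[[[0, 0, 0], [0, 0, 0], 0], [[0, 0, 0], [0, 0, 0], 0], [[0, 0, 0], [0, 0, 1.5], 0], [[0, 0, 0], [0, 0, 4], 0], [[0, 0, 0], [0, 0, 4], 0], [[0, 0, 0], [0, 0, 4], 0], [[0, 0, 0], [0, 0, 2], 0], [[0, 0, 0], [0, 0, 0], 0]])

```text
clock: 3.7
position: [0.5348, 0.0868, 0.254]
ee_rot: [0.002, 0.184, 0.983, 0.0]
contact_force: [-0.4, 0.4, -1.3]
width: 0.0179
gripper_force: 39.4
```

drive_tool(rows=[[[0, 0, 0], [-1.5, 3.9, 0], 0], [[0, 0, 0], [-1.5, 3.9, 0], 0], [[0, 0, 0], [-1.5, 3.9, 0], 0], [[0, 0, 0], [-1.5, 3.9, 0], 0], [[0, 0, 0], [-1.5, 3.9, 0], 0], [[0, 0, 0], [0, 0, 0], 0], [[0, 0, 0], [0, 0, 0], 0]])

```text
clock: 4.58
position: [0.4584, 0.2813, 0.2507]
ee_rot: [-0.001, 0.184, 0.983, -0.001]
contact_force: [0.1, 0.7, -0.6]
width: 0.0178
gripper_force: 39.5
```

```bash
cat > cup.py <<'E'
from h import *
import sys
im,c=grab('wrist',sys.argv[1]);s=manip.get_state()
print(s['position'],s['contact_force'],s['width'])
print('pred',proj(c,np.array([.4316,.353,.075])))
m=cv2.inRange(cv2.cvtColor(im,cv2.COLOR_RGB2HSV),(50,100,30),(75,255,255))
cs=max(cv2.findContours(m,cv2.RETR_EXTERNAL,cv2.CHAIN_APPROX_NONE)[0],key=cv2.contourArea)
print(cv2.boundingRect(cs),cv2.contourArea(cs))
E
python3 cup.py w2.png
```

```text
[0.45877741 0.28098528 0.25093799] [ 0.16915528  0.60069363 -1.1576121 ] 0.018032188250444888
pred [394.10651047 152.31611303]
(353, 109, 90, 93) 6263.0
```

View pics/w2.png

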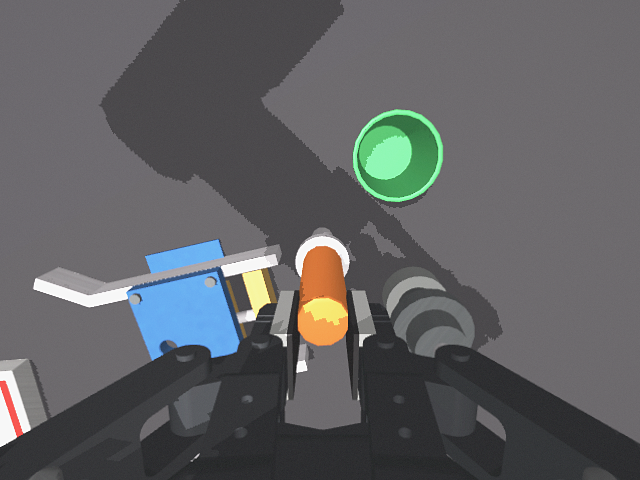

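The cup rim ellipse is centred near (398,155), and the pin is held straight between the pads at (322,290).

```bash
python3 - <<'E'
from h import *
import pickle
D=pickle.load(open('d0.pkl','rb'))
c=eyes.get_calibration('wrist')
print('z75',onz(c,(398,155),.075)); print(tri(c,(398,155),D['scene'][1],(521.4,253)))
print('small pallets',[onz(D['scene'][1],p,.02).round(3)[:2] for p in((173,264),(223,297),(197,288),(250,288))],'gauge',onz(D['scene'][1],(327,307),.025).round(3))
E
```

```text
z75 [0.43527404 0.3551049  0.075     ]
(array([0.43601459, 0.35486921, 0.06957215]), np.float64(0.002078697386779902))
small pallets [array([ 0.69 , -0.287]), array([ 0.735, -0.137]), array([ 0.734, -0.197]), array([ 0.691, -0.104])] gauge [0.686 0.055 0.025]
```

drive_tool(rows=[[[0, 0, 0], [-1.2, 3.7, 0], 0], [[0, 0, 0], [-1.1, 3.7, 0], 0], [[0, 0, 0], [0, 0, 0], 0], [[0, 0, 0], [0, 0, -4], 0], [[0, 0, 0], [0, 0, -4], 0], [[0, 0, 0], [0, 0, -3.5], 0], [[0, 0, 0], [0, 0, -2], 0], [[0, 0, 0], [0, 0, 0], 0]])

```text
clock: 5.62
position: [0.4354, 0.3536, 0.115]
ee_rot: [-0.001, 0.185, 0.983, -0.002]
contact_force: [1.1, 0.7, -1.0]
width: 0.0176
gripper_force: 39.5
```

drive_tool(rows=[[[0, 0, 0], [0, 0, -0.8], 0], [[0, 0, 0], [0, 0, -0.7], 0], [[0, 0, 0], [0, 0, 0], 0], [[0, 0, 0], [0, 0, 0], 0]])

```text
clock: 6.12
position: [0.4361, 0.3561, 0.1021]
ee_rot: [0.0, 0.184, 0.983, 0.0]
contact_force: [-0.2, 0.3, -1.9]
width: 0.0182
gripper_force: 39.5
```

drive_tool(rows=[[[0, 0, 0], [0, 0, -0.3], 0], [[0, 0, 0], [0, 0, 0], 0], [[0, 0, 0], [0, 0, 0], 4], [[0, 0, 0], [0, 0, 0], 4], [[0, 0, 0], [0, 0, 0], 4], [[0, 0, 0], [0, 0, 2], 4], [[0, 0, 0], [0, 0, 4], 4], [[0, 0, 0], [0, 0, 4], 4]])

```text
clock: 7.12
position: [0.4357, 0.3558, 0.1996]
ee_rot: [-0.0, 0.184, 0.983, -0.0]
contact_force: [-0.4, 0.5, 0.1]
width: 0.04
gripper_force: 0.0
```

drive_tool(rows=[[[0, 0, 0], [0, 0, 4], 4], [[0, 0, 0], [-2, -5, 0], 4], [[0, 0, 0], [0, -5, 0], 4], [[0, 0, 0], [0, 0, 0], 4]])

```text
clock: 7.62
position: [0.4154, 0.2534, 0.2392]
ee_rot: [0.0, 0.186, 0.983, -0.0]
contact_force: [0.4, 0.8, -0.1]
width: 0.0399
gripper_force: 0.0
```

```bash
python3 - <<'E'
from h import *
a,ca=grab('scene');b,cb=grab('side')
print(manip.get_state()['position'])
o=np.hstack([cv2.resize(a[190:310,360:580],(440,240)),cv2.resize(b[80:240,120:340],(330,240))])
cv2.imwrite('pics/p3.png',o[:,:,::-1])
E
```

```text
[0.41617147 0.25611006 0.23909464]
```

View pics/p3.png

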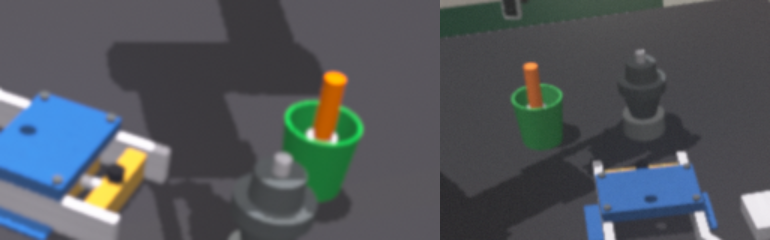

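The pin stands in the cup (crop (330,105)/(533,90)) with a slight lean. Next I'll push the pallet sideways onto the channel line with both fingers along the gate's y axis.

drive_tool(rows=[[[0, 0, 0.046], [2, -4.4, 0], 5], [[0, 0, 0.046], [2, -4.4, 0], 5], [[0, 0, 0.046], [2, -4.4, 0], 5], [[0, 0, 0.046], [2, -4.4, 0], 5], [[0, 0, 0.046], [2, -4.4, 0], 5], [[0, 0, 0], [2, -4.4, 0], 5], [[0, 0, 0], [2, -4.4, 0], 5], [[0, 0, 0], [2, -4.4, 0], 5]])

```text
clock: 8.72
position: [0.5777, -0.0963, 0.2383]
ee_rot: [0.0, 0.07, 0.998, 0.001]
contact_force: [0.4, 0.5, 0.7]
width: 0.05
gripper_force: 0.0
```

drive_tool(rows=[[[0, 0, 0], [2.3, -4.4, 0], 5], [[0, 0, 0], [2.3, -4.4, 0], 5], [[0, 0, 0], [0, 0, -5], 5], [[0, 0, 0], [0, 0, -5], 5], [[0, 0, 0], [0, 0, -5], 5], [[0, 0, 0], [0, 0, 0], 5], [[0, 0, 0], [0, 0, 0], 5]])

```text
clock: 9.6
position: [0.6239, -0.184, 0.0901]
ee_rot: [0.001, 0.07, 0.998, -0.0]
contact_force: [0.4, 0.2, 0.1]
width: 0.05
gripper_force: 0.0
```

```bash
python3 - <<'E'
from h import *
im,c=grab('wrist','w4.png');s=manip.get_state()
print(s['position'],s['ee_rot'],s['qpos'])
E
```

```text
[ 0.62424281 -0.18429994  0.09108279] [ 2.21047558e-03  6.99614889e-02  9.97547059e-01 -6.07430461e-04] [-3.94060112e-01  4.70647236e-01  1.52014510e+00  2.80938559e-04
  1.14622265e+00 -1.82493384e+00]
```

View pics/w4.png

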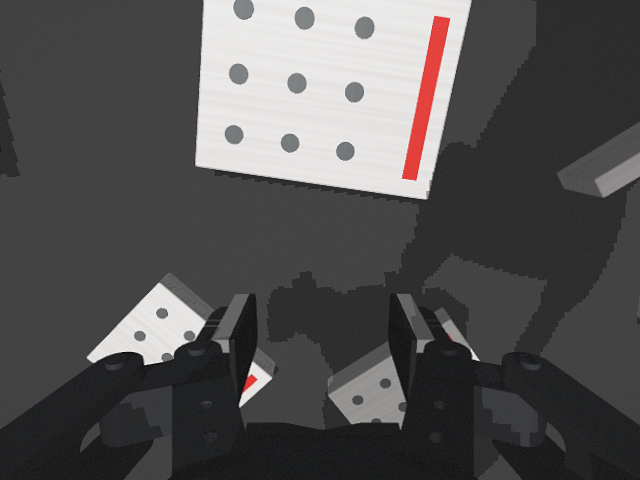

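The fingers straddle the middle of the pallet's side: near edge (196,165)–(428,199), pads at x≈236 and 412. The spot is clear of the small plates. I'll descend and push.

drive_tool(rows=[[[0, 0, 0], [0, 0, -4], 5], [[0, 0, 0], [0, 0, -2.4], 5], [[0, 0, 0], [0, 0, -0.8], 5], [[0, 0, 0], [0, 0, 0], 5], [[0, 0, 0], [-0.5, 0.07, 0], 5], [[0, 0, 0], [-0.5, 0.07, 0], 5], [[0, 0, 0], [-0.5, 0.07, 0], 5], [[0, 0, 0], [-0.5, 0.07, 0], 5]])

```text
clock: 10.65
position: [0.6015, -0.1812, 0.017]
ee_rot: [0.0, 0.07, 0.998, 0.0]
contact_force: [0.5, -0.5, 1.1]
width: 0.0499
gripper_force: 0.0
```

drive_tool(rows=[[[0, 0, 0], [-0.5, 0.07, 0], 5], [[0, 0, 0], [-0.5, 0.07, 0], 5], [[0, 0, 0], [-0.5, 0.07, 0], 5], [[0, 0, 0], [-0.5, 0.07, 0], 5], [[0, 0, 0], [-0.5, 0.07, 0], 5], [[0, 0, 0], [0, 0, 0], 5]])

```text
clock: 11.4
position: [0.5764, -0.1776, 0.0167]
ee_rot: [-0.0, 0.07, 0.998, 0.0]
contact_force: [0.2, 0.1, 0.1]
width: 0.05
gripper_force: 0.0
```

```bash
cat > pal.py <<'E'
from h import *
O=np.array([.5335,.0873]);a=np.radians(-8);X=np.array([np.cos(a),np.sin(a)]);Y=np.array([-np.sin(a),np.cos(a)])
def G(p): d=np.array(p)[:2]-O; return np.array([d@X,d@Y])*1000
def stripe(n,guess=None,f=None):
    im,c=grab(n,f)
    m=cv2.inRange(cv2.cvtColor(im,cv2.COLOR_RGB2HSV),(0,130,100),(6,255,255))
    best=None
    for k in cv2.findContours(m,cv2.RETR_EXTERNAL,cv2.CHAIN_APPROX_NONE)[0]:
        if len(k)<25: continue
        p=np.array([G(onz(c,q,.026)) for q in k.reshape(-1,2)]).astype(np.float32)
        (ctr,sz,_)=cv2.minAreaRect(p); L=max(sz)
        if L<55 or min(sz)>12: continue
        vx,vy,_,_=cv2.fitLine(p,cv2.DIST_L2,0,.01,.01).ravel(); yaw=np.arctan(vy/vx)
        ctr=np.array(ctr); print(n,'stripe L %.0f ctr %s yaw %.2fdeg -> pallet ctr %s front %s'%(L,ctr.round(1),np.degrees(yaw),(ctr-51.5*np.array([-np.sin(yaw),np.cos(yaw)])).round(1),(ctr+13.5*np.array([-np.sin(yaw),np.cos(yaw)])).round(1)))
if __name__=='__main__':
    import sys
    for n in('wrist','side','scene'): stripe(n,f=(sys.argv[1]+n+'.png') if len(sys.argv)>1 else None)
    s=manip.get_state();print('tcp gate',G(s['position']).round(1),s['position'].round(4),'F gate',np.r_[s['contact_force'][:2]@X,s['contact_force'][:2]@Y].round(2),'t',s['clock'])
E
python3 pal.py a
```

```text
wrist stripe L 81 ctr [  45.8 -203.1] yaw -7.92deg -> pallet ctr [  38.7 -254.1] front [  47.6 -189.7]
tcp gate [  80.1 -256.5] [ 0.5772 -0.1778  0.0168] F gate [ 0.49 -0.43] t 11.55
```

View pics/awrist.png

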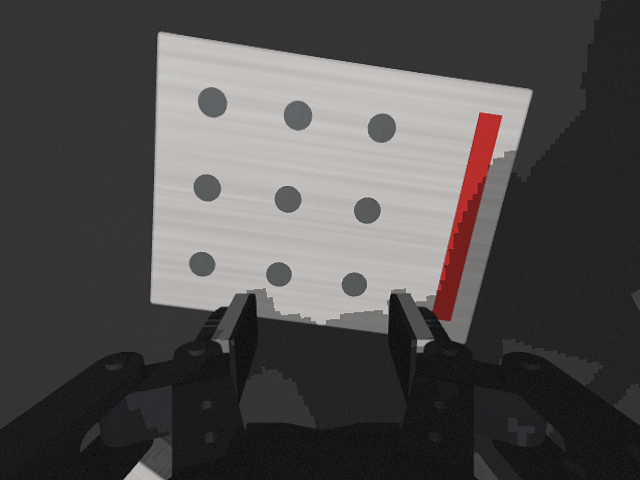

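```bash
python3 - <<'E'
from pal import *
c=eyes.get_calibration('wrist')
for q in((256,294),(236,294),(390,294),(412,294)):
  for gx in(69,80,91):
    o,d=ray(c,q); o2=np.r_[G(o),o[2]*1000]; d2=np.r_[d[:2]@X,d[:2]@Y,d[2]]; t=(gx-o2[0])/d2[0]; print(q,gx,(o2+t*d2).round(0))
E
```

```text
(256, 294) 69 [  69. -281.   42.]
(256, 294) 80 [  80. -286.   15.]
(256, 294) 91 [  91. -290.  -11.]
(236, 294) 69 [  69. -288.   42.]
(236, 294) 80 [  80. -294.   15.]
(236, 294) 91 [  91. -300.  -11.]
(390, 294) 69 [  69. -233.   41.]
(390, 294) 80 [  80. -228.   15.]
(390, 294) 91 [  91. -223.  -11.]
(412, 294) 69 [  69. -225.   41.]
(412, 294) 80 [  80. -219.   15.]
(412, 294) 91 [  91. -212.  -11.]
```

drive_tool(rows=[[[0, 0, 0], [2, -0.28, 0], 5], [[0, 0, 0], [2, -0.28, 0], 5], [[0, 0, 0], [0.5, -0.07, 0], 5], [[0, 0, 0], [0, 0, -0.2], 5], [[0, 0, 0], [0, 0, -0.2], 5], [[0, 0, 0], [0, 0, 0], 5]])

```text
clock: 12.3
position: [0.6209, -0.1838, 0.0124]
ee_rot: [-0.001, 0.07, 0.998, 0.0]
contact_force: [0.0, -0.3, -1.0]
width: 0.0501
gripper_force: 0.0
```

```bash
python3 - <<'E'
from pal import *
b,cb=grab('side','s5.png');a,ca=grab('scene','c5.png')
p=manip.get_state()['position'];print(p)
for c,n in((cb,'side'),(ca,'scene')): print(n,proj(c,p).round(0),proj(c,p-[0,0,.011]).round(0))
u=proj(cb,p).astype(int);v=proj(ca,p).astype(int)
k=lambda im,u:cv2.resize(im[u[1]-60:u[1]+40,max(u[0]-65,0):max(u[0]-65,0)+130],(390,300),interpolation=2)
cv2.imwrite('pics/t5.png',np.hstack([k(b,u),k(a,v)])[:,:,::-1])
E
```

```text
[ 0.62141163 -0.18398213  0.0127244 ]
side [355. 311.] [355. 315.]
scene [234. 261.] [234. 265.]
```

View pics/t5.png

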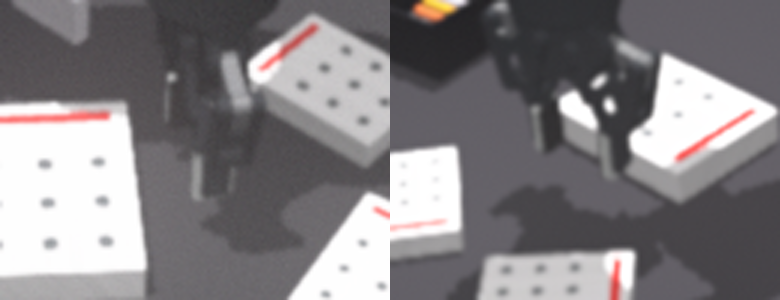

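The crop shows both fingers just beside the pallet's right side, tips apparently a little above the granite. I'll feel for the granite.

drive_tool(rows=[[[0, 0, 0], [0, 0, -0.2], 5], [[0, 0, 0], [0, 0, -0.2], 5], [[0, 0, 0], [0, 0, 0], 5]])

```text
clock: 12.78
position: [0.6216, -0.1839, 0.0085]
ee_rot: [-0.0, 0.07, 0.998, 0.0]
contact_force: [1.6, -0.2, -0.0]
width: 0.05
gripper_force: 0.0
```

drive_tool(rows=[[[0, 0, 0], [0, 0, -0.2], 5], [[0, 0, 0], [0, 0, -0.2], 5], [[0, 0, 0], [0, 0, 0], 5]])

```text
clock: 13.15
position: [0.6217, -0.1839, 0.0045]
ee_rot: [-0.0, 0.07, 0.998, 0.0]
contact_force: [-0.1, -0.4, -0.2]
width: 0.0499
gripper_force: 0.0
```

drive_tool(rows=[[[0, 0, 0], [0, 0, -0.2], 5], [[0, 0, 0], [0, 0, -0.2], 5], [[0, 0, 0], [0, 0, 0], 5]])

```text
clock: 13.52
position: [0.6217, -0.184, 0.0005]
ee_rot: [-0.0, 0.07, 0.998, 0.0]
contact_force: [-0.2, -0.2, 0.7]
width: 0.0502
gripper_force: 0.0
```

drive_tool(rows=[[[0, 0, 0], [0, 0, -0.2], 5], [[0, 0, 0], [0, 0, -0.2], 5], [[0, 0, 0], [0, 0, 0], 5]])

```text
clock: 13.9
position: [0.6217, -0.184, -0.0035]
ee_rot: [-0.0, 0.07, 0.998, 0.0]
contact_force: [0.1, 0.3, -0.3]
width: 0.0498
gripper_force: 0.0
```

drive_tool(rows=[[[0, 0, 0], [0, 0, -0.2], 5], [[0, 0, 0], [0, 0, -0.2], 5], [[0, 0, 0], [0, 0, 0], 5]])

```text
clock: 14.28
position: [0.6217, -0.1839, -0.0075]
ee_rot: [-0.0, 0.07, 0.998, 0.0]
contact_force: [-0.3, -0.6, -0.4]
width: 0.0495
gripper_force: 0.0
```

drive_tool(rows=[[[0, 0, 0], [0, 0, -0.2], 5], [[0, 0, 0], [0, 0, -0.2], 5], [[0, 0, 0], [0, 0, 0], 5]])

```text
clock: 14.65
position: [0.6217, -0.184, -0.0115]
ee_rot: [-0.0, 0.07, 0.998, 0.0]
contact_force: [-0.9, 1.1, -0.1]
width: 0.0501
gripper_force: 0.0
```

drive_tool(rows=[[[0, 0, 0], [-0.6, 0.08, 0], 5], [[0, 0, 0], [-0.6, 0.08, 0], 5], [[0, 0, 0], [-0.6, 0.08, 0], 5], [[0, 0, 0], [-0.6, 0.08, 0], 5]])

```text
clock: 15.15
position: [0.5983, -0.1809, -0.0111]
ee_rot: [0.001, 0.071, 0.998, 0.0]
contact_force: [2.0, 0.5, -0.6]
width: 0.0501
gripper_force: 1.0
```

```bash
python3 pal.py b
```

```text
wrist stripe L 81 ctr [  43.  -203.5] yaw -7.36deg -> pallet ctr [  36.4 -254.6] front [  44.7 -190.1]
tcp gate [ 100.7 -256.6] [ 0.5975 -0.1808 -0.0111] F gate [-0.55 -0.19] t 15.3
```

drive_tool(rows=[[[0, 0, 0], [-0.6, 0.08, 0], 5], [[0, 0, 0], [-0.6, 0.08, 0], 5], [[0, 0, 0], [-0.6, 0.08, 0], 5], [[0, 0, 0], [-0.6, 0.08, 0], 5], [[0, 0, 0], [-0.6, 0.08, 0], 5], [[0, 0, 0], [0, 0, 0], 5]])

```text
clock: 16.05
position: [0.5666, -0.1768, -0.0113]
ee_rot: [-0.001, 0.07, 0.998, 0.0]
contact_force: [-0.2, -0.7, 1.0]
width: 0.05
gripper_force: 0.3
```

```bash
python3 pal.py b
```

```text
wrist stripe L 80 ctr [   8.6 -210.2] yaw 0.14deg -> pallet ctr [   8.7 -261.7] front [   8.5 -196.7]
tcp gate [  69.6 -256.7] [ 0.5667 -0.1766 -0.0116] F gate [0.22 0.15] t 16.2
```

drive_tool(rows=[[[0, 0, 0], [-0.4, 0.06, 0], 5], [[0, 0, 0], [-0.45, 0.06, 0], 5], [[0, 0, 0], [0, 0, 0], 5]])

```text
clock: 16.58
position: [0.5585, -0.1755, -0.0114]
ee_rot: [-0.001, 0.07, 0.998, 0.0]
contact_force: [1.0, -0.0, -1.1]
width: 0.0498
gripper_force: 0.2
```

```bash
python3 pal.py b; python3 - <<'E'
from pal import *
import pickle
D=pickle.load(open('d0.pkl','rb'))
c=D['side'][1]
for q in((272,410),(360,395),(370,458),(280,476)): print('bin rim gate',G(onz(c,q,.05)).round(0))
E
```

```text
wrist stripe L 80 ctr [   0.5 -210.2] yaw 0.05deg -> pallet ctr [   0.6 -261.7] front [   0.5 -196.7]
tcp gate [  61.5 -256.6] [ 0.5587 -0.1754 -0.0113] F gate [0.05 0.16] t 16.725
bin rim gate [ -48. -454.]
bin rim gate [  78. -453.]
bin rim gate [  65. -549.]
bin rim gate [ -52. -551.]
```

drive_tool(rows=[[[0, 0, 0], [2, -0.28, 0], 5], [[0, 0, 0], [0, 0, 4], 5], [[0, 0, 0], [0, 0, 4], 5], [[0, 0, -0.1745], [0, 0, 3], 5], [[0, 0, -0.1745], [-1, -1, 0], 5], [[0, 0, -0.1745], [-1, -1, 0], 5], [[0, 0, -0.1745], [-1, -1, 0], 5], [[0, 0, -0.1745], [-1, -1, 0], 5]])

```text
clock: 17.73
position: [0.5384, -0.2184, 0.0986]
ee_rot: [-0.001, 0.488, 0.873, -0.0]
contact_force: [0.0, 0.6, -1.3]
width: 0.0501
gripper_force: 0.0
```

drive_tool(rows=[[[0, 0, -0.1745], [-1, -1, 0], 5], [[0, 0, -0.1745], [-1, -1, 0], 5], [[0, 0, -0.1745], [-1.7, -1.3, 0], 5], [[0, 0, -0.1745], [-1.7, -1.4, 0], 5], [[0, 0, 0], [0, 0, 0], 5], [[0, 0, 0], [0, 0, 0], 5]])

```text
clock: 18.48
position: [0.4856, -0.2651, 0.0988]
ee_rot: [-0.0, 0.754, 0.656, 0.0]
contact_force: [-0.5, 0.5, 0.0]
width: 0.05
gripper_force: 0.0
```

```bash
python3 pal.py c; python3 -c "
from h import *
s=manip.get_state();print(s['ee_rot'],s['qpos'])"
```

```text
scene stripe L 66 ctr [   1.5 -212.4] yaw -0.22deg -> pallet ctr [   1.3 -263.9] front [   1.5 -198.9]
tcp gate [   1.8 -355.5] [ 0.4859 -0.265   0.0987] F gate [-0.27 -0.04] t 18.625
[-1.66604080e-05  7.54444444e-01  6.56363893e-01  1.39728956e-04] [-6.25183512e-01  3.34685524e-01  1.72987951e+00  3.17654502e-04
  1.07699648e+00 -4.86515786e-01]
```

drive_tool(rows=[[[0, 0, 0], [-0.15, 0.02, -4], 5], [[0, 0, 0], [0, 0, -4], 5], [[0, 0, 0], [0, 0, -2], 5], [[0, 0, 0], [0, 0, -1], 5], [[0, 0, 0], [0, 0, 0], 5], [[0, 0, 0], [0.14, 0.99, 0], 5], [[0, 0, 0], [0.14, 0.99, 0], 5], [[0, 0, 0], [0.14, 0.99, 0], 5]])

```text
clock: 19.62
position: [0.4889, -0.236, -0.0103]
ee_rot: [0.002, 0.755, 0.656, -0.0]
contact_force: [-1.9, -3.1, 1.8]
width: 0.0499
gripper_force: 2.0
```

drive_tool(rows=[[[0, 0, 0], [0.14, 0.99, 0], 5], [[0, 0, 0], [0.14, 0.99, 0], 5], [[0, 0, 0], [0.14, 0.99, 0], 5], [[0, 0, 0], [0.14, 0.99, 0], 5], [[0, 0, 0], [0.14, 0.99, 0], 5], [[0, 0, 0], [0.14, 0.99, 0], 5], [[0, 0, 0], [0.14, 0.99, 0], 5]])

```text
clock: 20.5
position: [0.4989, -0.1668, -0.0104]
ee_rot: [0.002, 0.755, 0.656, 0.0]
contact_force: [-1.3, -5.6, 4.0]
width: 0.05
gripper_force: 2.8
```

```bash
python3 pal.py d
```

```text
scene stripe L 70 ctr [   2.7 -129.1] yaw -0.07deg -> pallet ctr [   2.6 -180.6] front [   2.7 -115.6]
tcp gate [-2.000e-01 -2.549e+02] [ 0.4978 -0.1651 -0.0111] F gate [-0.64  0.58] t 20.65
```

drive_tool(rows=[[[0, 0, 0], [0.14, 0.99, 0], 5], [[0, 0, 0], [0.14, 0.99, 0], 5], [[0, 0, 0], [0.14, 0.99, 0], 5], [[0, 0, 0], [0.14, 0.99, 0], 5], [[0, 0, 0], [0.14, 0.99, 0], 5], [[0, 0, 0], [0.14, 0.99, 0], 5]])

```text
clock: 21.4
position: [0.5064, -0.1062, -0.0112]
ee_rot: [0.0, 0.755, 0.656, -0.0]
contact_force: [-0.8, -4.9, 2.8]
width: 0.05
gripper_force: 2.4
```

```bash
python3 pal.py e
```

```text
scene stripe L 70 ctr [  3.5 -68.6] yaw 0.48deg -> pallet ctr [   3.9 -120.1] front [  3.4 -55.1]
tcp gate [  -0.8 -194.4] [ 0.5056 -0.1051 -0.0117] F gate [0.54 0.27] t 21.55
```

drive_tool(rows=[[[0, 0, 0], [0.14, 0.99, 0], 5], [[0, 0, 0], [0.14, 0.99, 0], 5], [[0, 0, 0], [0.14, 0.99, 0], 5], [[0, 0, 0], [0.14, 0.99, 0], 5]])

```text
clock: 22.05
position: [0.5117, -0.0664, -0.0115]
ee_rot: [-0.0, 0.755, 0.656, -0.0]
contact_force: [0.1, -1.5, -1.7]
width: 0.0499
gripper_force: 1.1
```

drive_tool(rows=[[[0, 0, 0], [0.14, 0.99, 0], 5], [[0, 0, 0], [0.14, 0.99, 0], 5], [[0, 0, 0], [0.14, 0.99, 0], 5]])

```text
clock: 22.42
position: [0.5161, -0.0368, -0.0113]
ee_rot: [-0.0, 0.755, 0.656, 0.0]
contact_force: [0.2, -1.8, -1.6]
width: 0.0503
gripper_force: 1.1
```

drive_tool(rows=[[[0, 0, 0], [0.03, 0.2, 0], 5], [[0, 0, 0], [0.03, 0.2, 0], 5], [[0, 0, 0], [0.03, 0.2, 0], 5]])

```text
clock: 22.8
position: [0.517, -0.0317, -0.0112]
ee_rot: [0.0, 0.755, 0.656, -0.0]
contact_force: [0.7, -2.3, -1.2]
width: 0.0498
gripper_force: 1.3
```

```bash
python3 pal.py f
```

```text
tcp gate [   0.2 -119.9] [ 0.517  -0.0315 -0.0112] F gate [-0.   -2.88] t 22.95
```

drive_tool(rows=[[[0, 0, 0], [0.03, 0.2, 0], 5], [[0, 0, 0], [0.03, 0.2, 0], 5], [[0, 0, 0], [0.03, 0.2, 0], 5], [[0, 0, 0], [0.03, 0.2, 0], 5], [[0, 0, 0], [0.03, 0.2, 0], 5], [[0, 0, 0], [0.03, 0.2, 0], 5]])

```text
clock: 23.7
position: [0.5188, -0.0194, -0.0112]
ee_rot: [0.0, 0.755, 0.656, 0.0]
contact_force: [0.2, -3.1, 0.4]
width: 0.0505
gripper_force: 1.5
```

drive_tool(rows=[[[0, 0, 0], [0.014, 0.1, 0], 5], [[0, 0, 0], [0.014, 0.1, 0], 5], [[0, 0, 0], [0.014, 0.1, 0], 5]])

```text
clock: 24.08
position: [0.5192, -0.0165, -0.0112]
ee_rot: [0.0, 0.755, 0.656, 0.0]
contact_force: [-0.1, -2.9, -0.4]
width: 0.0495
gripper_force: 1.6
```

drive_tool(rows=[[[0, 0, 0], [0.014, 0.1, 0], 5], [[0, 0, 0], [0.014, 0.1, 0], 5]])

```text
clock: 24.32
position: [0.5195, -0.0145, -0.0112]
ee_rot: [0.0, 0.755, 0.656, 0.0]
contact_force: [-0.5, -2.8, 0.2]
width: 0.0501
gripper_force: 1.7
```

drive_tool(rows=[[[0, 0, 0], [0.014, 0.1, 0], 5], [[0, 0, 0], [0.014, 0.1, 0], 5]])

```text
clock: 24.58
position: [0.5198, -0.0125, -0.0113]
ee_rot: [0.0, 0.755, 0.656, 0.0]
contact_force: [-0.0, -2.9, 1.3]
width: 0.0501
gripper_force: 1.7
```

drive_tool(rows=[[[0, 0, 0], [0.014, 0.1, 0], 5], [[0, 0, 0], [0.014, 0.1, 0], 5]])

```text
clock: 24.82
position: [0.5201, -0.0105, -0.0112]
ee_rot: [0.0, 0.755, 0.656, 0.0]
contact_force: [-0.5, -3.6, 0.8]
width: 0.0505
gripper_force: 1.8
```

drive_tool(rows=[[[0, 0, 0], [0.014, 0.1, 0], 5], [[0, 0, 0], [0.007, 0.05, 0], 5]])

```text
clock: 25.08
position: [0.5203, -0.009, -0.0112]
ee_rot: [0.0, 0.755, 0.656, 0.0]
contact_force: [-0.6, -3.1, 0.7]
width: 0.0499
gripper_force: 1.8
```

drive_tool(rows=[[[0, 0, 0], [0.014, 0.1, 0], 5], [[0, 0, 0], [0.014, 0.1, 0], 5]])

```text
clock: 25.32
position: [0.5206, -0.007, -0.0112]
ee_rot: [0.0, 0.755, 0.656, 0.0]
contact_force: [-0.1, -3.7, 0.9]
width: 0.0496
gripper_force: 1.9
```

drive_tool(rows=[[[0, 0, 0], [0.014, 0.1, 0], 5], [[0, 0, 0], [0.014, 0.1, 0], 5]])

```text
clock: 25.58
position: [0.5209, -0.005, -0.0112]
ee_rot: [0.0, 0.755, 0.656, 0.0]
contact_force: [-0.1, -4.3, 0.9]
width: 0.0495
gripper_force: 1.9
```

drive_tool(rows=[[[0, 0, 0], [0.014, 0.1, 0], 5], [[0, 0, 0], [0.014, 0.1, 0], 5]])

```text
clock: 25.82
position: [0.5211, -0.003, -0.0112]
ee_rot: [0.0, 0.755, 0.656, 0.0]
contact_force: [0.1, -3.8, 1.6]
width: 0.0502
gripper_force: 2.0
```

drive_tool(rows=[[[0, 0, 0], [0.014, 0.1, 0], 5], [[0, 0, 0], [0.014, 0.1, 0], 5]])

```text
clock: 26.08
position: [0.5214, -0.001, -0.0112]
ee_rot: [0.0, 0.755, 0.656, 0.0]
contact_force: [-0.4, -3.5, 1.9]
width: 0.05
gripper_force: 2.0
```

drive_tool(rows=[[[0, 0, 0], [0.014, 0.1, 0], 5], [[0, 0, 0], [0.014, 0.1, 0], 5]])

```text
clock: 26.32
position: [0.5216, 0.0003, -0.0113]
ee_rot: [0.0, 0.755, 0.656, -0.0]
contact_force: [-1.5, -8.3, 2.5]
width: 0.05
gripper_force: 4.4
```

drive_tool(rows=[[[0, 0, 0], [0, 0, 0], 5]])

```text
clock: 26.45
position: [0.5216, 0.0003, -0.0113]
ee_rot: [0.0, 0.755, 0.656, -0.0]
contact_force: [-0.8, -7.4, 1.5]
width: 0.05
gripper_force: 3.3
```

drive_tool(rows=[[[0, 0, 0], [0.004, 0.03, 0], 5], [[0, 0, 0], [0, 0, 0], 5]])

```text
clock: 26.7
position: [0.5217, 0.0003, -0.0112]
ee_rot: [0.001, 0.755, 0.656, -0.001]
contact_force: [-1.7, -7.6, 2.7]
width: 0.05
gripper_force: 3.8
```

drive_tool(rows=[[[0, 0, 0], [0.004, 0.03, 0], 5], [[0, 0, 0], [0, 0, 0], 5]])

```text
clock: 26.95
position: [0.5216, 0.0003, -0.0112]
ee_rot: [0.001, 0.755, 0.656, -0.001]
contact_force: [-1.6, -9.0, 1.1]
width: 0.0501
gripper_force: 4.3
```

Firm, steady contact at about 9 N total, of which about 3.5 N is sliding friction. I'll back away.

drive_tool(rows=[[[0, 0, 0], [-0.07, -0.5, 0], 5], [[0, 0, 0], [-0.28, -2, 0], 5], [[0, 0, 0], [-0.28, -2, 0], 5], [[0, 0, 0], [0, 0, 3], 5], [[0, 0, 0], [0, 0, 5], 5], [[0, 0, 0], [0, 0, 5], 5], [[0, 0, 0], [0, 0, 5], 5], [[0, 0, 0], [0, 0, 0], 5]])

```text
clock: 27.95
position: [0.5184, -0.043, 0.1728]
ee_rot: [0.003, 0.755, 0.656, 0.004]
contact_force: [1.0, -0.1, -1.4]
width: 0.0503
gripper_force: 0.0
```

```bash
python3 - <<'E'
from pal import *
im,c=grab('wrist');a,ca=grab('scene')
# rear face of the pallet: bottom edge of white near the channel
w=cv2.inRange(cv2.cvtColor(im,cv2.COLOR_RGB2HSV),(0,0,130),(180,60,255))
for gx in(-35,-20,0,20,35):
  hit=[]
  for gy in np.arange(-120,-40,.5):
    p=O+X*gx/1e3+Y*gy/1e3;u=proj(c,np.r_[p,.026]).round().astype(int)
    if 0<=u[0]<640 and 0<=u[1]<480 and w[u[1],u[0]]: hit.append(gy)
  print(gx,hit[:1],hit[-1:])
cv2.imwrite('pics/f.png',np.hstack([cv2.resize(im,(400,300)),cv2.resize(a[180:330,330:530],(400,300))])[:,:,::-1])
E
```

```text
-35 [np.float64(-77.0)] [np.float64(-40.5)]
-20 [np.float64(-77.0)] [np.float64(-40.5)]
0 [np.float64(-77.0)] [np.float64(-40.5)]
20 [np.float64(-77.0)] [np.float64(-40.5)]
35 [np.float64(-77.0)] [np.float64(-40.5)]
```

View pics/f.png

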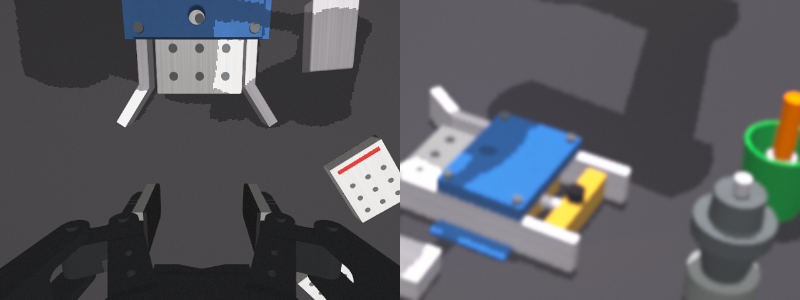

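The pallet lies straight in the channel with its rear at gate y = -77 mm, so its front is about 33 mm before the stop face. The pin is in the cup and the gripper is clear.

```bash
python3 -c "
from rig import job
print(job.sign_off())"
```

```text
the job is handed in; nothing more can be done
None
```

I handed the job in, with no verdict returned: the pin stands in the green cup, and the pallet lies straight under the bridge, pressed against the stop's plate at about 5 N (estimated, after friction).

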